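Seat the buffing spindle's collar on its shaft flat

TASK

Free the aluminium collar on the brush-handle buffing spindle by turning the red clamp knob a quarter turn clockwise, out of the way; then turn the shaft with your fingers closed on its blue set-screw flat until the flat faces the red arrow on the housing. Then take the collar by its two flat cheeks, raise it until it surrounds the middle of the flat with its brass set screw facing the flat (towards the red arrow), and finish while still holding it level there in the air, ready for the screw to be tightened. Do not disturb the other things on the table.

Things in the scene. Friction and masses are not known exactly. Their poses are not given: they have to be found in the camera images.
- headstock: green spindle housing fixed to the table, 215 x 120 mm, top face 55 mm above the table. Origin on the table under the shaft axis; its z is up and its +x runs from the shaft towards the red arrow (painted on the top face 35 to 84 mm from the axis along +x, its head pointing back at the shaft). The housing spans x -120 to +95 mm, y +-60 mm. A 34 mm wide steel boss rises to 75 mm; the collar rests on it at first. A clamp-knob pivot stands at x = -75 mm.
- shaft (a joint): turn of the upright steel shaft (24 mm diameter, top 131 mm above the table, axis at the housing's origin), rad, counter-clockwise from above; 0 = the flat faces the red arrow (housing's +x). Starts between 0.5 and 1.5; limits +-3.3. Stiff (0.06 N m of friction), stays where it is left.
- flat (a point): the blue set-screw flat on the shaft's upper part, 17 mm wide, 32 mm tall, from 99 to 131 mm above the table. Origin at the middle of its face, 7.5 mm from the shaft axis, 115 mm above the table; x points straight out of the flat, z up. Fingers closed squarely across flat and back of the shaft stand 19.5 mm apart, elsewhere up to 24 mm.
- latch (a joint): turn of the clamp knob with its hold-down arm, rad, growing clockwise from above; at the start 0 to 0.2 (arm reaches from the knob over the collar's rim and stops it rising), stop at 1.65. The collar is free from about 1.0. 0.05 N m of friction, stays where left.
- knob_grip (a point): grip point of the clamp knob, on its pivot axis 117 mm above the table, 75 mm from the shaft axis on the side away from the red arrow. The knob is an upright red bar 46 mm long, 14 mm thick, 26 mm tall (102 to 128 mm above the table); x runs along the bar and the hold-down arm (which points to the shaft when the latch joint is 0), y across its thickness, z up. The dark arm under it is 12 mm wide and 7.5 mm thick, reaching 59 mm from the pivot along x.
- collar_center (a point): centre of the loose aluminium shaft collar that sits on the shaft: a ring 45 mm wide and 18 mm tall, bore 28 mm, with two flat parallel cheeks 30 mm long, 50 mm apart across y; origin on its axis, half-way up (84 mm above the table at the start, 115 mm when around the middle of the flat). x points to its brass set screw, z up (along the axis). Weighs about 0.12 kg.
- screw (a point): outer end of the collar's brass set screw (9 mm thick), 33 mm from the collar's axis along the collar's x, half-way up.
- brush_tray: bystander, to be left alone: wooden tray 150 x 70 mm with five writing brushes, about 16 mm tall, lying beside the spindle unit; origin at the middle of its underside, z up
- mug: bystander, to be left alone: white mug, 76 mm wide, 85 mm tall; origin at the middle of its underside, z up
- flask: bystander, to be left alone: pink drinking flask, 64 mm wide, 170 mm tall; origin at the middle of its underside, z up
- jar: bystander, to be left alone: amber jar with black lid, 76 mm wide, 120 mm tall; origin at the middle of its underside, z up
- phone: bystander, to be left alone: black phone 150 x 72 x 9 mm; origin at the middle of its underside, z up
- pot: bystander, to be left alone: small terracotta cup, 70 mm wide, 45 mm tall; origin at the middle of its underside, z up
- driver: bystander, to be left alone: yellow-handled screwdriver lying beside the spindle unit, 150 mm long, under 30 mm tall; x along its length

How it is judged:
By the outcome, as a careful person would: the job done as asked, in the order asked, and still so for the second after the job is handed in, while the arm keeps its last pose, push and grip.
It also fails if it takes over 67 s, if anything falls off the work surface, if the arm or the gripper's body presses on something with over 40 N, if the wrist force passes 120 N, or if a joint passes its speed limit or range.

ROBOT

A 6-joint arm with a two-finger parallel gripper is mounted at the origin on the work surface. World frame = base frame: x ahead of the robot, y to its left, z up, the work surface at z = 0. Lengths are in m, angles in rad, forces in N, time in s.
With the tool pointing down it reaches from about 0.325 to 0.85 m from the base axis. Payload 15.5 kg.
Tool frame: the origin (TCP) lies midway between the tips of the shut fingers; the grasp point (between the pads) lies 19 mm behind it (r.grip_depth is the distance from the TCP to the grasp point, in m); z points along the fingers, y is the direction in which the jaws open and shut (so a half turn about z gives the same grasp; the last joint's range is limited). The gripper opens to 91 mm and grips with 3 to 60 N. Pads are 32 mm wide; open, the fingers measure 118 mm over their backs; the gripper's body (76 mm by 178 mm) begins 60 mm behind the grasp point.
Start: joints at [1.151, 0.494, 1.345, -0, 1.302, -0.096], TCP at [0.199, 0.592, 0.187] pointing down, gripper open.
Joint ranges: [-2.91, 2.91], [-0.82, 2.16], [0.22, 2.67], [-1.22, 4.37], [0.12, 2.79], [-3.08, 3.08]. Speed limits (rad/s): [1.89, 1.89, 2.57, 3.01, 3.01, 3.01].

INTERFACE

Orientations are given as a unit quaternion [w, x, y, z].
In Python, from workcell import r gives the robot as it stands.
- The arm moves only by the shell command python3 -m jog 'ROWS' [FORCE]. ROWS is JSON, a list of rows, each an object of numbers: "x", "y", "z": the shift along the tool's x, y, z in m; "rx", "ry", "rz": the turn, a rotation vector about the tool's x, y, z in degrees; "gripper": the opening, from -1 (shut) to 1 (fully open). In form: [{"x": .., "y": .., "z": .., "rx": .., "ry": .., "rz": .., "gripper": ..}, ...]. A call has 1 to 12 rows; each row is the pose to reach, as a shift and turn from the pose commanded when the call began, along the tool's axes at that moment; what a row does not reach only later rows make up. A row lasts 1/10 s, in which the tool goes at most 50 mm and 8.59 degrees, less where a joint would pass 70% of its speed; a pose out of reach is approached as far as the arm can. A call with a gripper value outside its range is refused whole. The fingers move at their own pace and stop on an object; FORCE is the grip in N (left out, the last holds). Time passes only in rows, so rows that repeat a pose let the fingers close. It gives the time, the measured TCP pose, the force and the opening at its end, in the units of the state.
- r.get_state(): the state, without advancing time (a new reading comes with each control period).
- r.camera(name): name is "side" or "top"; returns (picture, depth): 480x640x3 uint8, red, green, blue; 480x640 float32, m along the optical axis (not along the pixel's ray), 0 where there is no reading.
- r.camera_model(name): a dict with "camera_matrix" (3x3 intrinsics, pixels), "k1" (the pictures are not rectified: a ray, as slopes to the right and down, at radius r is drawn at 1 + k1 r^2 times it, then the intrinsics apply), "eye" and "rotation" of the camera in the world. Camera axes: x right, y down, z forward; pixel columns grow to the right and rows downward; lengths in m; the calibration is good to about 2 mm. A picture is of the moment at which its call begins. camera_model takes no time and is no camera call.
- r.close_job(): hands the job in, once; it reports no verdict.
Trained networks look in the newest picture that a camera, given by its name, has taken for a name from the list of things; names that differ only in an ending like _2 or _b are one class to them, and where a whole thing is asked for, a point or a joint stands for the part that bears it (a point fixed in the world has none). Each returns a list of dicts, best first, with "conf" (0 to 1); they miss things now and then, are a little off and sometimes report something else, mostly with a low value. They report only what shows in the picture. A call takes as long as a camera call.
- r.boxes_of(query, camera): "location" ([column, row] in pixels, amid what is visible of it).
- r.cut_out(query, camera): "region" (480x640 bool, what is visible of it) and "location" ([column, row] in pixels, amid what is visible of it).
- r.pinpoint(query, camera): "location" ([column, row] in pixels: a listed point, or the origin of a listed thing).
The state is a dict: "time_s": time; "joints": joint angles; "joint_velocities": joint speeds; "joint_efforts": joint torques, N m; "tool_pos": TCP position; "tcp_rot": TCP orientation; "force": force on the tool from outside, world axes, zero at the start; "torque": the same for the moment, N m; "opening": finger opening in m.
Only numpy, scipy, OpenCV 4.12 (cv2) and the standard library are available. Lean on these libraries where they do the work, as an engineer would, in place of code of your own. Each camera call takes 0.05 s, during which the arm holds its last target. There are 200 camera calls.

## Working session

There is one attempt and no reset: what is moved stays moved. The work goes in short steps, Python scripts to look and compute and a shell command to move; the robot and the scene stay as the last step left them, time stands still between calls to the robot, and variables do not carry over. Pictures are saved under pics/ and viewed, on a budget of 10 in all, crops included, one or two more only if the job needs it, and the job is handed in when it is done.

```bash
ls; mkdir -p pics
cat > h.py <<'E'
import numpy as np, cv2
from workcell import r
from scipy.spatial.transform import Rotation as R
def grab(cam,name=None,crop=None,scale=1):
    p,d=r.camera(cam)
    if name:
        q=p if crop is None else p[crop[1]:crop[3],crop[0]:crop[2]]
        q=cv2.resize(q,None,fx=scale,fy=scale,interpolation=cv2.INTER_CUBIC)
        cv2.imwrite('pics/'+name,q[:,:,::-1])
    return p,d
def ray(cam,uv):
    m=r.camera_model(cam);K=np.array(m['camera_matrix'])
    s=np.array([(uv[0]-K[0,2])/K[0,0],(uv[1]-K[1,2])/K[1,1]]);t=s.copy()
    for _ in range(20): t=s/(1+m['k1']*(t@t))
    return np.array(m['eye']),np.array(m['rotation'])@np.array([t[0],t[1],1])
def atz(cam,uv,z):
    e,d=ray(cam,uv);return e+d*(z-e[2])/d[2]
def proj(cam,p):
    m=r.camera_model(cam);K=np.array(m['camera_matrix'])
    c=np.array(m['rotation']).T@(np.array(p)-m['eye']);s=c[:2]/c[2];s=s*(1+m['k1']*(s@s))
    return K[:2,:2]@s+K[:2,2]
def st():
    s=r.get_state();M=R.from_quat(np.roll(s['tcp_rot'],-1)).as_matrix()
    return s,np.array(s['tool_pos']),M
E
python3 - <<'E'
from h import *
for c in('top','side'):
    grab(c,c+'0.png'); m=r.camera_model(c); print(c,np.round(m['eye'],3),m['camera_matrix'],np.round(m['rotation'],3).tolist())
    for q,z in(('headstock',0),('knob_grip',.117),('flat',.115),('collar_center',.084),('screw',.084)):
        for o in r.pinpoint(q,c)[:2]: print(q,np.round(o['location'],1),round(o['conf'],2),np.round(atz(c,o['location'],z),4))
s,p,M=st();print(s);print(M.round(3))
E
```

```text
pics
top [0.365 0.015 1.186] [[516.92916636   0.         320.82130787]
 [  0.         516.92916636 244.33431209]
 [  0.           0.           1.        ]] [-0.08, 0.72, -0.685, 0.076]Traceback (most recent call last):
  File "<stdin>", line 5, in <module>
  File "h.py", line 17, in atz
    e,d=ray(cam,uv);return e+d*(z-e[2])/d[2]
        ~~~^^^^^^^^
  File "h.py", line 15, in ray
    return np.array(m['eye']),np.array(m['rotation'])@np.array([t[0],t[1],1])
                              ~~~~~~~~~~~~~~~~~~~~~~~^~~~~~~~~~~~~~~~~~~~~~~~
ValueError: matmul: Input operand 1 has a mismatch in its core dimension 0, with gufunc signature (n?,k),(k,m?)->(n?,m?) (size 3 is different from 4)
```

```bash
sed -i "s/np.array(m\['rotation'\])/rot(m)/" h.py
cat >> h.py <<'E'
def rot(m): return R.from_quat(np.roll(m['rotation'],-1)).as_matrix()
E
python3 - <<'E'
from h import *
for c in('top','side'):
    grab(c,c+'0.png'); m=r.camera_model(c); print(c,np.round(m['eye'],3),rot(m)[:,2].round(2))
    for q,z in(('headstock',0),('knob_grip',.117),('flat',.115),('collar_center',.084),('screw',.084)):
        for o in r.pinpoint(q,c)[:2]: print(q,np.round(o['location'],1),round(o['conf'],2),np.round(atz(c,o['location'],z),4))
s,p,M=st();print(s);print(M.round(3))
E
```

```text
top [0.365 0.015 1.186] [ 0.22  0.01 -0.98]
headstock [362.8 288.9] 0.6 [ 0.5301 -0.0737  0.    ]
knob_grip [351.2 310. ] 0.57 [ 0.4688 -0.0425  0.117 ]
flat [367.5 274.2] 0.69 [ 0.5455 -0.0739  0.115 ]
collar_center [366.2 277.5] 0.73 [ 0.5434 -0.0739  0.084 ]
screw [368.6 263.8] 0.56 [ 0.5737 -0.0781  0.084 ]
side [ 0.133 -0.929  0.95 ] [ 0.33  0.69 -0.64]
headstock [314.5 308.3] 0.86 [ 0.5418 -0.0857  0.    ]
flat [314.8 267.3] 0.52 [ 0.5431 -0.0818  0.115 ]
flat [419.8 286.6] 0.21 [ 0.7077 -0.221   0.115 ]
collar_center [312.3 286.6] 0.68 [ 0.5282 -0.1021  0.084 ]
screw [327.7 278.2] 0.73 [ 0.5681 -0.0925  0.084 ]
{'time_s': 0.7, 'joints': array([ 1.15051143e+00,  4.93564053e-01,  1.34551517e+00, -2.37103097e-05,
        1.30250076e+00, -9.54860167e-02]), 'joint_velocities': array([ 4.31294764e-04, -6.59910426e-04,  4.72681960e-05, -1.01803756e-04,
        7.53002986e-04,  1.98798049e-03]), 'joint_efforts': array([ 2.08444903e-04, -8.78521156e+01, -3.82215250e+01,  7.05710845e-02,
        4.38071368e-02,  6.29737474e-05]), 'tool_pos': array([0.19944306, 0.59231669, 0.18713218]), 'tcp_rot': array([1.26686240e-05, 1.61683438e-01, 9.86842675e-01, 3.20991093e-06]), 'force': array([ 0.08370408, -0.07750937, -0.12877297]), 'torque': array([-0.00224719,  0.00145378,  0.00687509]), 'opening': 0.09099812873410706}
[[-0.948  0.319  0.   ]
 [ 0.319  0.948  0.   ]
 [-0.     0.    -1.   ]]
```

View pics/top0.png

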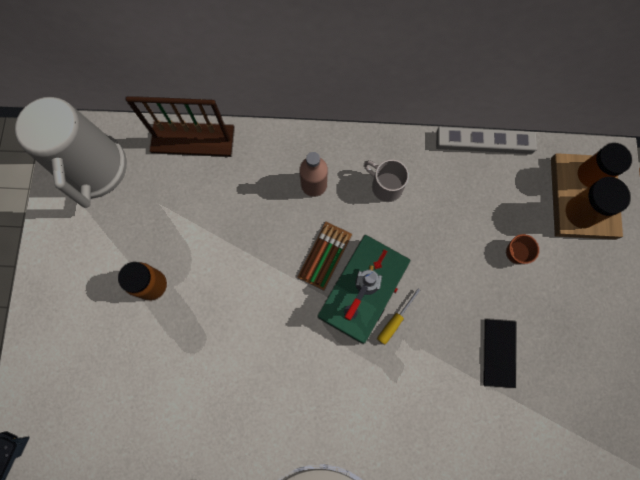

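View pics/side0.png

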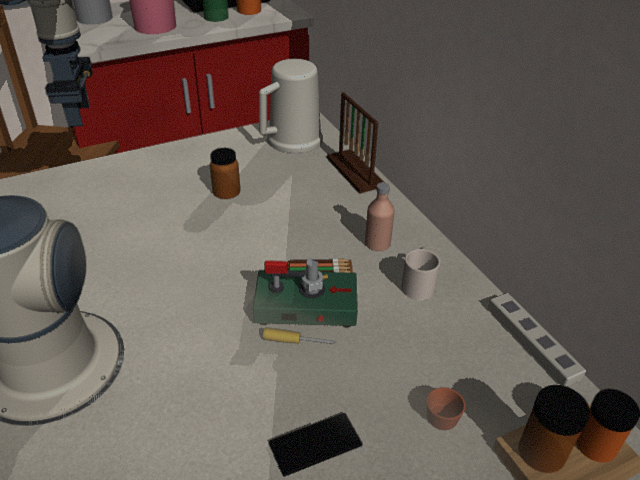

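Run:
```python
from h import *
from scipy import ndimage as N
for c,b in(('top',(305,220,425,350)),('side',(235,235,375,345))):
    p,d=grab(c,c+'1.png',b,5)
    m=cv2.cvtColor(p,cv2.COLOR_RGB2HSV).astype(int)
    red=((m[...,0]<6)|(m[...,0]>174))&(m[...,1]>190)&(m[...,2]>90)
    L,n=N.label(red)
    for i in range(1,n+1):
        v,u=np.where(L==i)
        if len(u)<12 or not(b[0]<u.mean()<b[2] and b[1]<v.mean()<b[3]): continue
        for z in(.055,.128):
            P=np.array([atz(c,(a,e),z)[:2] for a,e in zip(u,v)]);k=P.mean(0);w,V=np.linalg.eigh(np.cov((P-k).T))
            print(c,len(u),u.mean().round(1),v.mean().round(1),'z',z,k.round(4),'ang',np.degrees(np.arctan2(V[1,1],V[0,1])).round(1),'ext',np.ptp((P-k)@V[:,1]).round(4),np.ptp((P-k)@V[:,0]).round(4))
```

```text
top 71 379.8 260.0 z 0.055 [ 0.589  -0.1052] ang 153.0 ext 0.0431 0.014
top 71 379.8 260.0 z 0.128 [ 0.5745 -0.0974] ang 153.0 ext 0.0403 0.0131
top 127 352.3 308.9 z 0.055 [ 0.4775 -0.0482] ang 153.3 ext 0.0468 0.0135
top 127 352.3 308.9 z 0.128 [ 0.4702 -0.0441] ang 153.3 ext 0.0438 0.0126
side 239 275.5 266.9 z 0.055 [0.4948 0.0164] ang 147.2 ext 0.0515 0.0385
side 239 275.5 266.9 z 0.128 [ 0.4653 -0.0607] ang 147.2 ext 0.0473 0.0353
side 49 339.1 289.4 z 0.055 [ 0.5891 -0.1058] ang 153.8 ext 0.0443 0.0123
side 49 339.1 289.4 z 0.128 [ 0.5519 -0.173 ] ang 153.8 ext 0.0406 0.0113
```

View pics/top1.png

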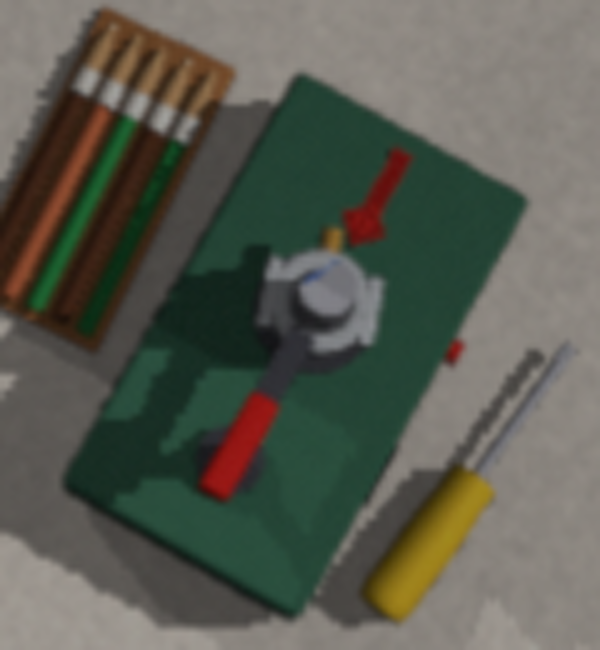

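View pics/side1.png

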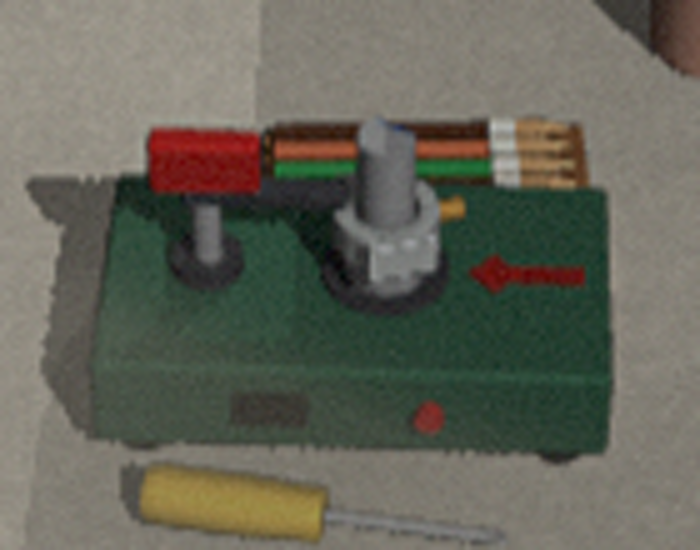

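```bash
cat >> h.py <<'E'
def go(x,y,z,yaw):  # prints the row needed; yaw = world angle (deg) of tool y
    s,p,M=st(); d=M.T@(np.array([x,y,z])-p); a=np.radians(yaw)
    Y=np.array([np.cos(a),np.sin(a),0]);Z=np.array([0,0,-1.]);T=np.c_[np.cross(Y,Z),Y,Z]
    w=np.degrees(R.from_matrix(M.T@T).as_rotvec())
    print('t',s['time_s'],'xyz',d.round(4),'rot',w.round(2),'F',np.round(s['force'],1),'open',round(s['opening'],4),'yaw',np.degrees(np.arctan2(M[1,1],M[0,1])).round(2),'pos',p.round(4))
E
python3 -m jog '[{"x":-0.46,"y":-0.516,"z":-0.06,"rz":8.4},{"x":-0.46,"y":-0.516,"z":-0.06,"rz":8.4},{"x":-0.46,"y":-0.516,"z":-0.06,"rz":8.4},{"x":-0.46,"y":-0.516,"z":-0.06,"rz":8.4},{"x":-0.46,"y":-0.516,"z":-0.06,"rz":8.4},{"x":-0.46,"y":-0.516,"z":-0.06,"rz":8.4},{"x":-0.46,"y":-0.516,"z":-0.06,"rz":8.4},{"x":-0.46,"y":-0.516,"z":-0.06,"rz":8.4},{"x":-0.46,"y":-0.516,"z":-0.06,"rz":8.4},{"x":-0.46,"y":-0.516,"z":-0.06,"rz":8.4},{"x":-0.46,"y":-0.516,"z":-0.06,"rz":8.4},{"x":-0.46,"y":-0.516,"z":-0.06,"rz":8.4,"gripper":0.2}]'
python3 -c "
from h import *
go(.471,-.045,.2,63)"
```

```text
t 0.8 xyz [-0.4607 -0.5173 -0.0129] rot [0.   0.   8.39] F [-0.2 -0.9 -0.1] open 0.0914 yaw 71.39 pos [0.1995 0.5923 0.1871]validation failed for argument at $[0]...
```

```bash
python3 -m jog '[{"x":-0.46,"y":-0.516,"z":-0.06,"rx":0,"ry":0,"rz":8.4,"gripper":0.2},{"x":-0.46,"y":-0.516,"z":-0.06,"rx":0,"ry":0,"rz":8.4,"gripper":0.2},{"x":-0.46,"y":-0.516,"z":-0.06,"rx":0,"ry":0,"rz":8.4,"gripper":0.2},{"x":-0.46,"y":-0.516,"z":-0.06,"rx":0,"ry":0,"rz":8.4,"gripper":0.2},{"x":-0.46,"y":-0.516,"z":-0.06,"rx":0,"ry":0,"rz":8.4,"gripper":0.2},{"x":-0.46,"y":-0.516,"z":-0.06,"rx":0,"ry":0,"rz":8.4,"gripper":0.2},{"x":-0.46,"y":-0.516,"z":-0.06,"rx":0,"ry":0,"rz":8.4,"gripper":0.2},{"x":-0.46,"y":-0.516,"z":-0.06,"rx":0,"ry":0,"rz":8.4,"gripper":0.2},{"x":-0.46,"y":-0.516,"z":-0.06,"rx":0,"ry":0,"rz":8.4,"gripper":0.2},{"x":-0.46,"y":-0.516,"z":-0.06,"rx":0,"ry":0,"rz":8.4,"gripper":0.2},{"x":-0.46,"y":-0.516,"z":-0.06,"rx":0,"ry":0,"rz":8.4,"gripper":0.2},{"x":-0.46,"y":-0.516,"z":-0.06,"rx":0,"ry":0,"rz":8.4,"gripper":0.2}]' | cut -c1-600
python3 -c "
from h import *
go(.471,-.045,.2,63)"
```

```text
time_s: 2.0
tool_pos: [0.4345, 0.0404, 0.2395]
tcp_rot: [0.0, 0.234, 0.972, 0.0]
force: [1.8, 1.7, 0.6]
opening: 0.0549
t 2.0 xyz [-0.0713 -0.0595  0.0395] rot [ 0.02  0.04 -0.02] F [1.8 1.7 0.6] open 0.0549 yaw 62.98 pos [0.4345 0.0404 0.2395]
```

```bash
python3 -m jog '[{"x":-0.071,"y":-0.0595,"z":0.04,"rx":0,"ry":0,"rz":0,"gripper":0.0},{"x":-0.071,"y":-0.0595,"z":0.04,"rx":0,"ry":0,"rz":0,"gripper":0.0},{"x":-0.071,"y":-0.0595,"z":0.04,"rx":0,"ry":0,"rz":0,"gripper":0.0},{"x":-0.071,"y":-0.0595,"z":0.04,"rx":0,"ry":0,"rz":0,"gripper":0.0},{"x":-0.071,"y":-0.0595,"z":0.04,"rx":0,"ry":0,"rz":0,"gripper":0.0},{"x":-0.071,"y":-0.0595,"z":0.04,"rx":0,"ry":0,"rz":0,"gripper":0.0}]'
python3 - <<'E'
from h import *
go(.471,-.045,.106,63)
grab('side','s2.png',(215,180,395,330),4)
s,p,M=st()
for q in ([0,0,0],[0,.023,0],[0,-.023,0]): print(proj('side',p+M@q))
print(proj('side',[.471,-.045,.128]))
E
```

```text
time_s: 2.6
tool_pos: [0.4702, -0.0418, 0.1996]
tcp_rot: [0.0, 0.233, 0.973, 0.0]
force: [0.4, 0.3, -0.0]
opening: 0.0458
t 2.6 xyz [-0.0021 -0.0026  0.0936] rot [0.02 0.05 0.07] F [ 0.4  0.3 -0. ] open 0.0458 yaw 63.07 pos [ 0.4702 -0.0418  0.1996]
[273.0076158  233.10140896]
[273.9297993  225.94170139]
[272.05859478 240.47400898]
[275.15297158 261.43573152]
```

View pics/s2.png

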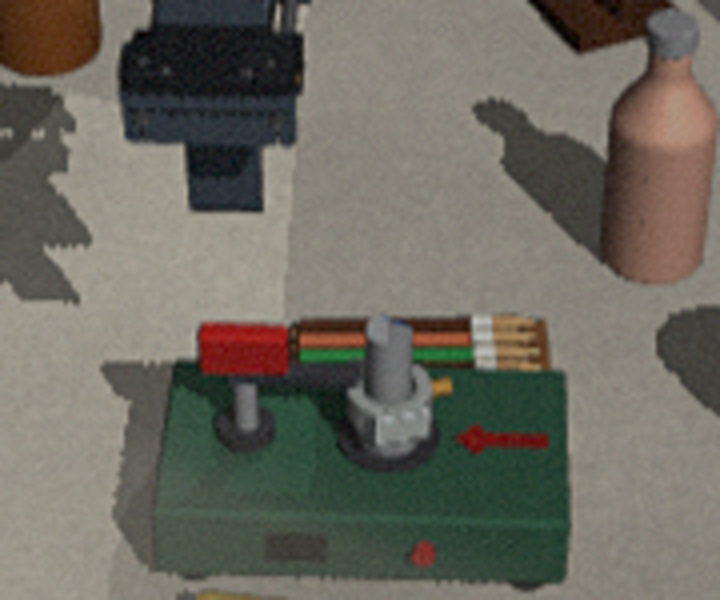

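Run:
```python
from h import *
p,d=grab('side'); s,t,M=st(); m=r.camera_model('side')
for u in (266,272,278):
  for v in (218,224,228,230,231,232,233):
    e,dr=ray('side',(u,v)); print(u,v,(M.T@(e+dr*d[v,u]-t)).round(4))
p,d=grab('top')
for u,v in((352,308),(352,314),(356,303)):
    e,dr=ray('top',(u,v));print((e+dr*d[v,u]).round(4))
```

```text
266 218 [ 0.008  -0.0355 -0.0637]
266 224 [ 0.0086 -0.0358 -0.0499]
266 228 [ 0.0094 -0.0325 -0.0378]
266 230 [ 0.0093 -0.0346 -0.0347]
266 231 [ 0.0096 -0.0333 -0.0313]
266 232 [ 0.0105 -0.027  -0.0238]
266 233 [0.0438 0.2454 0.1953]
272 218 [-0.003  -0.0342 -0.0631]
272 224 [-0.0023 -0.0325 -0.0477]
272 228 [-0.002  -0.0327 -0.0384]
272 230 [-0.0015 -0.0301 -0.0315]
272 231 [-0.0019 -0.034  -0.0321]
272 232 [-0.0016 -0.0323 -0.0284]
272 233 [0.0299 0.2541 0.2018]
278 218 [-0.0145 -0.0376 -0.066 ]
278 224 [-0.0136 -0.0322 -0.0478]
278 228 [-0.0134 -0.0333 -0.0392]
278 230 [-0.0132 -0.0324 -0.0336]
278 231 [-0.0133 -0.0341 -0.0326]
278 232 [-0.013  -0.0324 -0.0288]
278 233 [0.015  0.2556 0.2026]
[ 0.4246 -0.0174  0.5955]
[ 0.4246 -0.0219  0.5199]
[ 0.4292 -0.0209  0.6079]
```

```bash
python3 -m jog '[{"x":-0.002,"y":-0.003,"z":0.04,"rx":0,"ry":0,"rz":0,"gripper":0.0},{"x":-0.002,"y":-0.003,"z":0.07,"rx":0,"ry":0,"rz":0,"gripper":0.0},{"x":-0.002,"y":-0.003,"z":0.09,"rx":0,"ry":0,"rz":0,"gripper":0.0},{"x":-0.002,"y":-0.003,"z":0.105,"rx":0,"ry":0,"rz":0,"gripper":0.0},{"x":-0.002,"y":-0.003,"z":0.105,"rx":0,"ry":0,"rz":0,"gripper":0.0},{"x":-0.002,"y":-0.003,"z":0.105,"rx":0,"ry":0,"rz":0,"gripper":-0.4},{"x":-0.002,"y":-0.003,"z":0.105,"rx":0,"ry":0,"rz":0,"gripper":-1},{"x":-0.002,"y":-0.003,"z":0.105,"rx":0,"ry":0,"rz":0,"gripper":-1},{"x":-0.002,"y":-0.003,"z":0.105,"rx":0,"ry":0,"rz":0,"gripper":-1},{"x":-0.002,"y":-0.003,"z":0.105,"rx":0,"ry":0,"rz":0,"gripper":-1},{"x":-0.002,"y":-0.003,"z":0.105,"rx":0,"ry":0,"rz":0,"gripper":-1},{"x":-0.002,"y":-0.003,"z":0.105,"rx":0,"ry":0,"rz":0,"gripper":-1}]' 20
python3 - <<'E'
from h import *
go(.471,-.045,.095,63)
grab('side','s3.png',(215,180,395,330),4)
E
```

```text
time_s: 3.95
tool_pos: [0.4723, -0.0442, 0.0948]
tcp_rot: [0.001, 0.234, 0.972, 0.002]
force: [9.4, 25.8, 2.5]
opening: 0.0138
t 3.95 xyz [ 0.0008 -0.0013 -0.0002] rot [ 0.25  0.09 -0.07] F [ 9.4 25.8  2.5] open 0.0138 yaw 62.93 pos [ 0.4723 -0.0442  0.0948]
```

View pics/s3.png

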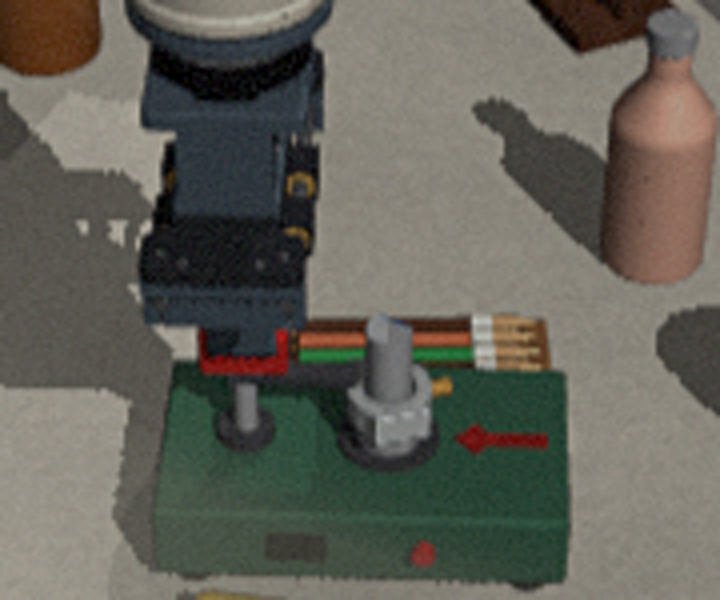

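```bash
python3 -m jog '[{"x":0,"y":0.001,"z":0,"rx":0,"ry":0,"rz":4,"gripper":-1},{"x":0,"y":0.001,"z":0,"rx":0,"ry":0,"rz":12,"gripper":-1},{"x":0,"y":0.001,"z":0,"rx":0,"ry":0,"rz":20,"gripper":-1},{"x":0,"y":0.001,"z":0,"rx":0,"ry":0,"rz":28,"gripper":-1},{"x":0,"y":0.001,"z":0,"rx":0,"ry":0,"rz":36,"gripper":-1},{"x":0,"y":0.001,"z":0,"rx":0,"ry":0,"rz":44,"gripper":-1},{"x":0,"y":0.001,"z":0,"rx":0,"ry":0,"rz":52,"gripper":-1},{"x":0,"y":0.001,"z":0,"rx":0,"ry":0,"rz":60,"gripper":-1},{"x":0,"y":0.001,"z":0,"rx":0,"ry":0,"rz":68,"gripper":-1},{"x":0,"y":0.001,"z":0,"rx":0,"ry":0,"rz":76,"gripper":-1},{"x":0,"y":0.001,"z":0,"rx":0,"ry":0,"rz":83,"gripper":-1},{"x":0,"y":0.001,"z":0,"rx":0,"ry":0,"rz":88,"gripper":-1}]'
python3 -m jog '[{"x":0,"y":0,"z":0,"rx":0,"ry":0,"rz":1,"gripper":-1},{"x":0,"y":0,"z":0,"rx":0,"ry":0,"rz":1,"gripper":-1},{"x":0,"y":0,"z":0,"rx":0,"ry":0,"rz":1,"gripper":-1}]'
python3 -c "
from h import *
go(.471,-.045,.095,-27)"
```

```text
time_s: 5.2
tool_pos: [0.4717, -0.0442, 0.0947]
tcp_rot: [-0.0, 0.845, 0.535, 0.001]
force: [1.1, 14.6, 7.8]
opening: 0.0139
time_s: 5.5
tool_pos: [0.4717, -0.0443, 0.0947]
tcp_rot: [-0.0, 0.848, 0.53, 0.001]
force: [1.6, 13.9, 7.3]
opening: 0.014
t 5.5 xyz [-0.001  -0.0003 -0.0003] rot [ 0.04 -0.13  0.96] F [ 1.6 13.9  7.3] open 0.014 yaw -26.04 pos [ 0.4717 -0.0443  0.0947]
```

```bash
python3 -m jog '[{"x":0,"y":0,"z":0,"rx":0,"ry":0,"rz":0,"gripper":0},{"x":0,"y":0,"z":0,"rx":0,"ry":0,"rz":0,"gripper":0},{"x":0,"y":0,"z":0,"rx":0,"ry":0,"rz":0,"gripper":0},{"x":0,"y":0,"z":-0.04,"rx":0,"ry":0,"rz":0,"gripper":0},{"x":0,"y":0,"z":-0.08,"rx":0,"ry":0,"rz":0,"gripper":0},{"x":0,"y":0.02,"z":-0.09,"rx":0,"ry":0,"rz":-8,"gripper":0},{"x":0,"y":0.04,"z":-0.09,"rx":0,"ry":0,"rz":-16,"gripper":0},{"x":0,"y":0.06,"z":-0.09,"rx":0,"ry":0,"rz":-24,"gripper":0},{"x":0,"y":0.075,"z":-0.09,"rx":0,"ry":0,"rz":-32,"gripper":0},{"x":0,"y":0.075,"z":-0.09,"rx":0,"ry":0,"rz":-40,"gripper":0},{"x":0,"y":0.075,"z":-0.09,"rx":0,"ry":0,"rz":-48,"gripper":0},{"x":0,"y":0.075,"z":-0.09,"rx":0,"ry":0,"rz":-56,"gripper":0}]'
python3 -m jog '[{"x":0,"y":0,"z":0,"rx":0,"ry":0,"rz":-5,"gripper":0},{"x":0,"y":0,"z":0,"rx":0,"ry":0,"rz":-5,"gripper":0},{"x":0,"y":0,"z":0,"rx":0,"ry":0,"rz":-5,"gripper":0}]'
python3 - <<'E'
from h import *
go(.5385,-.078,.095,35)
p,d=grab('side','s4.png',(215,180,395,330),4)
m=cv2.cvtColor(p,cv2.COLOR_RGB2HSV).astype(int)
for q,z in(('flat',.115),('collar_center',.084),('screw',.084),('knob_grip',.117)):
    for o in r.pinpoint(q,'side')[:1]: print(q,np.round(o['location'],1),round(o['conf'],2),np.round(atz('side',o['location'],z),4))
print('shaft top pred',proj('side',[.5385,-.078,.131]))
E
```

```text
time_s: 6.7
tool_pos: [0.5384, -0.0785, 0.1838]
tcp_rot: [-0.0, 0.498, 0.867, -0.0]
force: [-0.1, -0.5, 0.2]
opening: 0.0455
time_s: 7.0
tool_pos: [0.5385, -0.0784, 0.184]
tcp_rot: [-0.0, 0.463, 0.886, -0.0]
force: [0.2, 0.5, -0.3]
opening: 0.0456
t 7.0 xyz [0.0003 0.0003 0.089 ] rot [-0.01 -0.   -0.18] F [ 0.2  0.5 -0.3] open 0.0456 yaw 34.82 pos [ 0.5385 -0.0784  0.184 ]
collar_center [311.6 282.2] 0.52 [ 0.5325 -0.0895  0.084 ]
screw [328.3 277.3] 0.66 [ 0.5705 -0.0905  0.084 ]
knob_grip [273.4 266.3] 0.85 [ 0.4665 -0.0457  0.117 ]
shaft top pred [312.0346709  260.91067984]
```

View pics/s4.png

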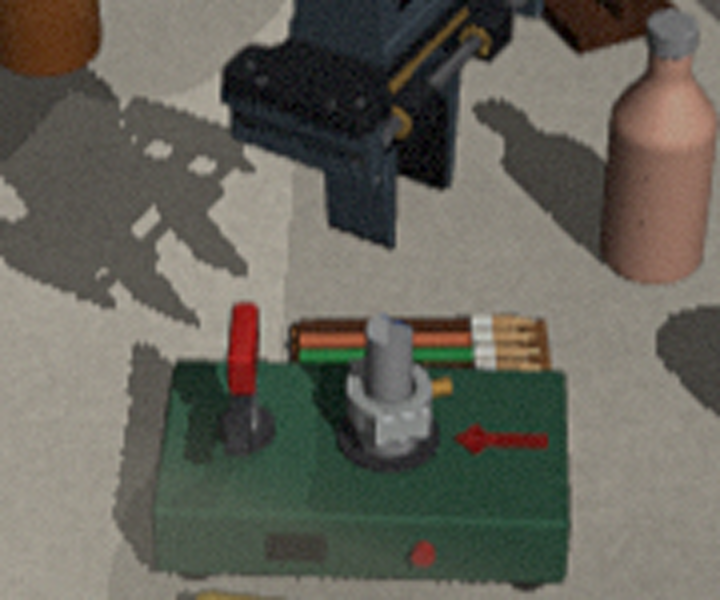

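```bash
python3 -m jog '[{"x":0,"y":0,"z":0.04,"rx":0,"ry":0,"rz":0,"gripper":0},{"x":0,"y":0,"z":0.07,"rx":0,"ry":0,"rz":0,"gripper":0},{"x":0,"y":0,"z":0.09,"rx":0,"ry":0,"rz":0,"gripper":0},{"x":0,"y":0,"z":0.091,"rx":0,"ry":0,"rz":0,"gripper":0},{"x":0,"y":0,"z":0.091,"rx":0,"ry":0,"rz":0,"gripper":-0.4},{"x":0,"y":0,"z":0.091,"rx":0,"ry":0,"rz":0,"gripper":-1},{"x":0,"y":0,"z":0.091,"rx":0,"ry":0,"rz":0,"gripper":-1},{"x":0,"y":0,"z":0.091,"rx":0,"ry":0,"rz":0,"gripper":-1},{"x":0,"y":0,"z":0.091,"rx":0,"ry":0,"rz":0,"gripper":-1},{"x":0,"y":0,"z":0.091,"rx":0,"ry":0,"rz":0,"gripper":-1},{"x":0,"y":0,"z":0.091,"rx":0,"ry":0,"rz":0,"gripper":-1},{"x":0,"y":0,"z":0.091,"rx":0,"ry":0,"rz":0,"gripper":-1}]' 30
python3 -c "
from h import *
go(.5385,-.078,.093,35)
print(r.get_state()['torque'])"
```

```text
time_s: 8.45
tool_pos: [0.5376, -0.0794, 0.0939]
tcp_rot: [-0.0, 0.462, 0.887, -0.001]
force: [-10.4, -10.7, 10.1]
opening: 0.0189
t 8.45 xyz [0.0006 0.0016 0.0009] rot [-0.11  0.05  0.01] F [-10.4 -10.7  10.1] open 0.0189 yaw 35.01 pos [ 0.5376 -0.0794  0.0939]
[-2.06248338  2.04896434 -0.06904274]
```

```bash
python3 -m jog '[{"x":0,"y":-0.0014,"z":0,"rx":0,"ry":0,"rz":3,"gripper":-1},{"x":0.0002,"y":-0.0013,"z":0,"rx":0,"ry":0,"rz":8,"gripper":-1},{"x":0.0004,"y":-0.0012,"z":0,"rx":0,"ry":0,"rz":15,"gripper":-1},{"x":0.0006,"y":-0.0011,"z":0,"rx":0,"ry":0,"rz":22,"gripper":-1},{"x":0.0008,"y":-0.001,"z":0,"rx":0,"ry":0,"rz":29,"gripper":-1},{"x":0.001,"y":-0.0008,"z":0,"rx":0,"ry":0,"rz":36,"gripper":-1},{"x":0.0012,"y":-0.0006,"z":0,"rx":0,"ry":0,"rz":43,"gripper":-1},{"x":0.0013,"y":-0.0004,"z":0,"rx":0,"ry":0,"rz":50,"gripper":-1},{"x":0.0014,"y":-0.0002,"z":0,"rx":0,"ry":0,"rz":57,"gripper":-1},{"x":0.0016,"y":0,"z":0,"rx":0,"ry":0,"rz":61,"gripper":-1},{"x":0.0016,"y":0,"z":0,"rx":0,"ry":0,"rz":62,"gripper":-1},{"x":0.0016,"y":0,"z":0,"rx":0,"ry":0,"rz":62,"gripper":-1}]' 40
python3 -m jog '[{"x":0,"y":0,"z":0,"rx":0,"ry":0,"rz":0,"gripper":-1},{"x":0,"y":0,"z":0,"rx":0,"ry":0,"rz":0,"gripper":-1}]' 
python3 -c "
from h import *
go(.5374,-.077,.093,-27)
print(r.get_state()['torque'])"
```

```text
time_s: 9.65
tool_pos: [0.5367, -0.0774, 0.0939]
tcp_rot: [0.0, 0.853, 0.522, -0.001]
force: [-7.6, -4.1, 10.4]
opening: 0.0184
time_s: 9.85
tool_pos: [0.5367, -0.0774, 0.0939]
tcp_rot: [0.0, 0.853, 0.522, -0.001]
force: [-8.7, -5.1, 10.1]
opening: 0.0188
t 9.85 xyz [0.0007 0.0004 0.0009] rot [-0.03  0.07 -0.  ] F [-8.7 -5.1 10.1] open 0.0188 yaw -27.0 pos [ 0.5367 -0.0774  0.0939]
[-0.84650589  1.83272232 -0.07404452]
```

```bash
python3 -m jog '[{"x":0,"y":0,"z":0,"rx":0,"ry":0,"rz":0,"gripper":0},{"x":0,"y":0,"z":0,"rx":0,"ry":0,"rz":0,"gripper":0},{"x":0,"y":0,"z":0,"rx":0,"ry":0,"rz":0,"gripper":0},{"x":0,"y":0,"z":-0.04,"rx":0,"ry":0,"rz":0,"gripper":0},{"x":0,"y":0,"z":-0.08,"rx":0,"ry":0,"rz":0,"gripper":0},{"x":0.04,"y":-0.03,"z":-0.09,"rx":0,"ry":0,"rz":-8,"gripper":0.4},{"x":0.07,"y":-0.06,"z":-0.09,"rx":0,"ry":0,"rz":-16,"gripper":0.7},{"x":0.1,"y":-0.09,"z":-0.09,"rx":0,"ry":0,"rz":-24,"gripper":0.9},{"x":0.13,"y":-0.12,"z":-0.09,"rx":0,"ry":0,"rz":-32,"gripper":0.9},{"x":0.13,"y":-0.12,"z":-0.09,"rx":0,"ry":0,"rz":-40,"gripper":0.9},{"x":0.13,"y":-0.12,"z":-0.09,"rx":0,"ry":0,"rz":-48,"gripper":0.9},{"x":0.13,"y":-0.12,"z":-0.09,"rx":0,"ry":0,"rz":-56,"gripper":0.9}]'
python3 - <<'E'
from h import *
go(.539,-.078,.093,63)
ims=[]
for c,b in(('top',(335,240,405,320)),('side',(270,235,360,315))):
    p,d=grab(c); ims.append(cv2.resize(p[b[1]:b[3],b[0]:b[2]],(400,400) if 0 else None,fx=5,fy=5,interpolation=cv2.INTER_CUBIC))
    m=cv2.cvtColor(p,cv2.COLOR_RGB2HSV).astype(int)
    k=(m[...,0]>14)&(m[...,0]<28)&(m[...,1]>110)&(m[...,2]>60)
    k[:b[1]]=0;k[b[3]:]=0;k[:,:b[0]]=0;k[:,b[2]:]=0
    v,u=np.where(k);print(c,len(u),list(zip(u,v))[:30])
    for q,z in(('flat',.115),('collar_center',.084),('screw',.084)):
        for o in r.pinpoint(q,c)[:1]: print(q,np.round(o['location'],1),round(o['conf'],2),np.round(atz(c,o['location'],z),4))
    for a in(0,-7,-14,-21,-27): print(a,proj(c,[.539+.0275*np.cos(np.radians(a)),-.0783+.0275*np.sin(np.radians(a)),.084]).round(1))
cv2.imwrite('pics/b5.png',np.hstack(ims)[:,:,::-1])
E
```

```text
time_s: 11.05
tool_pos: [0.4898, 0.0939, 0.1832]
tcp_rot: [0.0, 0.505, 0.863, 0.0]
force: [0.1, -0.4, 0.4]
opening: 0.0868
t 11.05 xyz [-0.1739 -0.0415  0.0902] rot [ 3.000e-02  2.000e-02 -3.362e+01] F [ 0.1 -0.4  0.4] open 0.0868 yaw 29.38 pos [0.4898 0.0939 0.1832]
top 82 [(np.int64(340), np.int64(240)), (np.int64(341), np.int64(240)), (np.int64(343), np.int64(240)), (np.int64(344), np.int64(240)), (np.int64(345), np.int64(240)), (np.int64(346), np.int64(240)), (np.int64(342), np.int64(241)), (np.int64(343), np.int64(241)), (np.int64(344), np.int64(241)), (np.int64(345), np.int64(241)), (np.int64(344), np.int64(242)), (np.int64(345), np.int64(242)), (np.int64(370), np.int64(266)), (np.int64(371), np.int64(266)), (np.int64(372), np.int64(266)), (np.int64(373), np.int64(266)), (np.int64(370), np.int64(267)), (np.int64(371), np.int64(267)), (np.int64(372), np.int64(267)), (np.int64(373), np.int64(267)), (np.int64(369), np.int64(268)), (np.int64(370), np.int64(268)), (np.int64(371), np.int64(268)), (np.int64(372), np.int64(268)), (np.int64(371), np.int64(269)), (np.int64(372), np.int64
[... 897 characters left out ...]
261)), (np.int64(343), np.int64(261)), (np.int64(344), np.int64(261)), (np.int64(345), np.int64(261)), (np.int64(346), np.int64(261)), (np.int64(347), np.int64(261)), (np.int64(348), np.int64(261)), (np.int64(339), np.int64(262)), (np.int64(340), np.int64(262)), (np.int64(341), np.int64(262)), (np.int64(342), np.int64(262)), (np.int64(345), np.int64(262)), (np.int64(348), np.int64(262)), (np.int64(339), np.int64(263)), (np.int64(340), np.int64(263))]
flat [316.5 268.9] 0.75 [ 0.5441 -0.0877  0.115 ]
collar_center [314.9 267.8] 0.71 [ 0.5578 -0.0519  0.084 ]
screw [273.6 265.7] 0.7 [ 0.4808 -0.0091  0.084 ]
0 [324.  274.3]
-7 [324.6 275.3]
-14 [325.1 276.3]
-21 [325.3 277.4]
-27 [325.4 278.3]
```

View pics/b5.png

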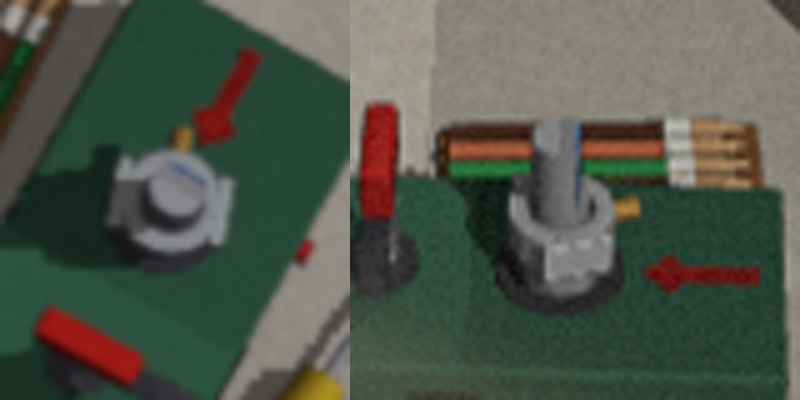

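```bash
python3 -m jog '[{"x":-0.04,"y":-0.01,"z":0,"rx":0,"ry":0,"rz":-8,"gripper":0.8},{"x":-0.08,"y":-0.02,"z":0,"rx":0,"ry":0,"rz":-16,"gripper":0.8},{"x":-0.12,"y":-0.03,"z":0,"rx":0,"ry":0,"rz":-24,"gripper":0.8},{"x":-0.15,"y":-0.036,"z":0,"rx":0,"ry":0,"rz":-32,"gripper":0.8},{"x":-0.174,"y":-0.0415,"z":0.013,"rx":0,"ry":0,"rz":-40,"gripper":0.8},{"x":-0.174,"y":-0.0415,"z":0.013,"rx":0,"ry":0,"rz":-47.6,"gripper":0.8},{"x":-0.174,"y":-0.0415,"z":0.013,"rx":0,"ry":0,"rz":-47.6,"gripper":0.8},{"x":-0.174,"y":-0.0415,"z":0.013,"rx":0,"ry":0,"rz":-47.6,"gripper":0.8},{"x":-0.174,"y":-0.0415,"z":0.013,"rx":0,"ry":0,"rz":-47.6,"gripper":0.8}]'
python3 - <<'E'
from h import *
go(.539,-.0783,.058,77)
# finger tip retraction by depth: lowest near-finger points in tool frame
p,d=grab('side');s,t,M=st();out=[]
for v in range(150,275):
  for u in range(290,340):
    if d[v,u]>0:
      e,dr=ray('side',(u,v));q=M.T@(e+dr*d[v,u]-t)
      if abs(q[0])<.012 and -.075<q[1]<0 and -.2<q[2]<.02: out.append(q)
o=np.array(out);o=o[o[:,2].argsort()][::-1];print(len(o),o[:12].round(4))
E
```

```text
time_s: 12.35
tool_pos: [0.5378, -0.0785, 0.1702]
tcp_rot: [0.0, 0.118, 0.993, 0.0]
force: [-0.2, 0.4, 1.1]
opening: 0.0822
t 12.35 xyz [-0.0011  0.0005  0.1122] rot [ 0.    0.02 -0.59] F [-0.2  0.4  1.1] open 0.0822 yaw 76.41 pos [ 0.5378 -0.0785  0.1702]Traceback (most recent call last):
  File "<stdin>", line 8, in <module>
  File "h.py", line 12, in ray
    m=r.camera_model(cam);K=np.array(m['camera_matrix'])
ValueError: time passes only in moves, steps and waits
```

```bash
python3 -m jog '[{"x":-0.001,"y":0,"z":0.04,"rx":0,"ry":0,"rz":0,"gripper":0.8},{"x":-0.001,"y":0,"z":0.075,"rx":0,"ry":0,"rz":0,"gripper":0.8},{"x":-0.001,"y":0,"z":0.095,"rx":0,"ry":0,"rz":0,"gripper":0.8},{"x":-0.001,"y":0,"z":0.105,"rx":0,"ry":0,"rz":0,"gripper":0.8},{"x":-0.001,"y":0,"z":0.111,"rx":0,"ry":0,"rz":0,"gripper":0.8},{"x":-0.001,"y":0,"z":0.111,"rx":0,"ry":0,"rz":0,"gripper":0.5},{"x":-0.001,"y":0,"z":0.111,"rx":0,"ry":0,"rz":0,"gripper":0.35}]' 15
python3 - <<'E'
from h import *
go(.539,-.0783,.059,77)
grab('side','s6.png',(255,180,375,320),5)
E
```

```text
time_s: 13.1
tool_pos: [0.5394, -0.0793, 0.0599]
tcp_rot: [0.001, 0.117, 0.993, -0.0]
force: [-0.2, -0.1, -0.9]
opening: 0.0687
t 13.1 xyz [0.0006 0.0009 0.0009] rot [-0.    0.08 -0.42] F [-0.2 -0.1 -0.9] open 0.0687 yaw 76.58 pos [ 0.5394 -0.0793  0.0599]
```

View pics/s6.png

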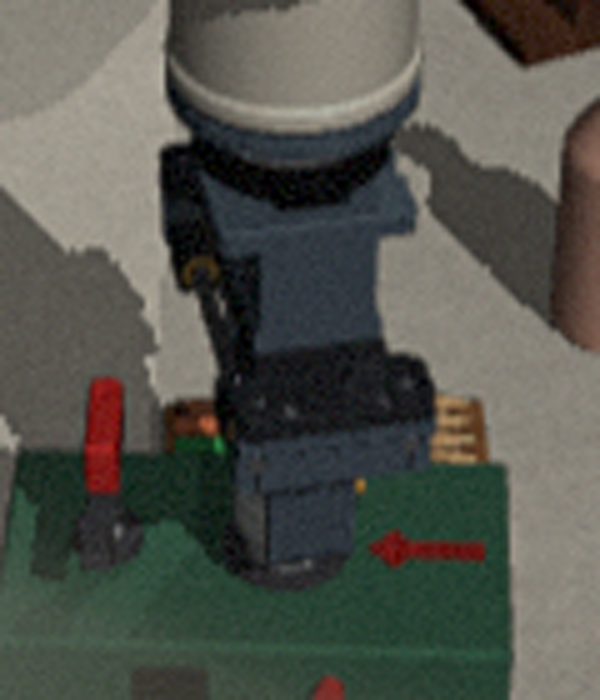

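```bash
python3 -m jog '[{"x":0,"y":0.001,"z":0,"rx":0,"ry":0,"rz":0,"gripper":0.2},{"x":0,"y":0.001,"z":0,"rx":0,"ry":0,"rz":0,"gripper":-0.2},{"x":0,"y":0.001,"z":0,"rx":0,"ry":0,"rz":0,"gripper":-1},{"x":0,"y":0.001,"z":0,"rx":0,"ry":0,"rz":0,"gripper":-1},{"x":0,"y":0.001,"z":0,"rx":0,"ry":0,"rz":0,"gripper":-1},{"x":0,"y":0.001,"z":0,"rx":0,"ry":0,"rz":0,"gripper":-1},{"x":0,"y":0.001,"z":0,"rx":0,"ry":0,"rz":0,"gripper":-1}]' 15
python3 -c "
from h import *
go(.539,-.0783,.059,63)
print(r.get_state()['torque'])"
```

```text
time_s: 13.85
tool_pos: [0.5394, -0.0783, 0.0596]
tcp_rot: [0.001, 0.117, 0.993, 0.0]
force: [-0.9, 1.3, 7.0]
opening: 0.0509
t 13.85 xyz [ 0.0004 -0.0001  0.0006] rot [ 0.02  0.06 13.58] F [-0.9  1.3  7. ] open 0.0509 yaw 76.58 pos [ 0.5394 -0.0783  0.0596]
[0.2380689  0.07900921 0.01872246]
```

```bash
python3 -m jog '[{"x":0,"y":0,"z":0,"rx":0,"ry":0,"rz":0,"gripper":-1},{"x":0,"y":0,"z":-0.003,"rx":0,"ry":0,"rz":0,"gripper":-1},{"x":0,"y":0,"z":-0.006,"rx":0,"ry":0,"rz":3,"gripper":-1},{"x":0,"y":0,"z":-0.01,"rx":0,"ry":0,"rz":6,"gripper":-1},{"x":0,"y":0,"z":-0.014,"rx":0,"ry":0,"rz":9,"gripper":-1},{"x":0,"y":0,"z":-0.018,"rx":0,"ry":0,"rz":12,"gripper":-1},{"x":0,"y":0,"z":-0.022,"rx":0,"ry":0,"rz":13.6,"gripper":-1},{"x":0,"y":0,"z":-0.026,"rx":0,"ry":0,"rz":13.6,"gripper":-1},{"x":0,"y":0,"z":-0.03,"rx":0,"ry":0,"rz":13.6,"gripper":-1},{"x":0,"y":0,"z":-0.0315,"rx":0,"ry":0,"rz":13.6,"gripper":-1},{"x":0,"y":0,"z":-0.0315,"rx":0,"ry":0,"rz":13.6,"gripper":-1},{"x":0,"y":0,"z":-0.0315,"rx":0,"ry":0,"rz":13.6,"gripper":-1}]' 25
python3 - <<'E'
from h import *
go(.539,-.0783,.0905,63)
print(r.get_state()['torque'])
grab('side','s7.png',(255,180,375,320),5)
for q,z in(('flat',.115),('collar_center',.115),('screw',.115)):
    for o in r.pinpoint(q,'side')[:1]: print(q,np.round(o['location'],1),round(o['conf'],2),np.round(atz('side',o['location'],z),4))
c=np.array([.539,-.0783,.115])
for a in(-13,-20,-27,-34): print(a,proj('side',c+.033*np.array([np.cos(np.radians(a)),np.sin(np.radians(a)),0])).round(1))
print(proj('side',c))
E
```

```text
time_s: 15.05
tool_pos: [0.539, -0.0783, 0.0904]
tcp_rot: [-0.0, 0.233, 0.972, -0.0]
force: [0.2, -0.2, -0.8]
opening: 0.0506
t 15.05 xyz [-0.0001 -0.     -0.0001] rot [-0. -0.  0.] F [ 0.2 -0.2 -0.8] open 0.0506 yaw 63.0 pos [ 0.539  -0.0783  0.0904]
[ 0.00780326 -0.03530687 -0.04146675]
flat [298.7 341.9] 0.58 [ 0.4304 -0.2523  0.115 ]
collar_center [309.3 271.4] 0.4 [ 0.5276 -0.0885  0.115 ]
screw [327.7 269.1] 0.59 [ 0.5647 -0.0978  0.115 ]
-13 [327.9 264.7]
-20 [328.3 266. ]
-27 [328.4 267.3]
-34 [328.2 268.6]
[312.26174453 266.82356875]
```

View pics/s7.png

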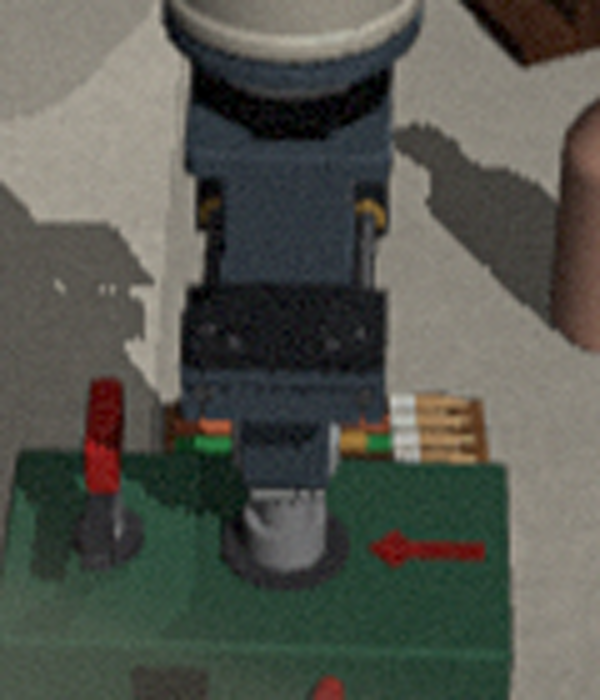

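```bash
python3 -c "
from h import *
print(r.close_job())"
```

```text
the job is handed in; nothing more can be done
None
```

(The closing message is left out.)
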